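# Unload the bobbin winder and set its turns counter

## Task

The bobbin winder has finished its batch: swing the red toggle lever back to raise the tailstock bar, slide every wound bobbin up off its spindle and put them all in the steel mesh tray. Then bring the lever forward until the bar is down and locked again over centre, and roll the two counter thumbwheels until they read 36 (3 on the left wheel, 6 on the right, each number squarely on top between the red marks), ready for the next batch. Do not shift or knock over the mug, the glue bottle and the pill jar standing around.

Things in the scene. Friction and masses are not known exactly. Their poses are not given: they have to be found in the camera images.
- winder: bench bobbin winder, fixed: light grey bed (x -55 to 115, y -100 to 90 mm, 66 mm high) and on its left end a dark counter console (x -55 to 55, y 88 to 168 mm, top at z = 89 mm). Origin under the middle of the row of spindles; x points to its rear (away from the operator), y to its left along the row, z up. Four spindles at x = 0, y = +66, +22, -22, -66 mm
- spindle_1 (a point): tip of the leftmost of the four upright fixed steel spindles (8 mm thick), at z = 104 mm like the others; each has a brass collar (20 mm wide) at its foot on which the bobbin stands, at z = 70 mm, so the spindle reaches 6 mm out of the bobbin's top
- tailstock_bar (a joint): angle of the tailstock bar in rad: 0 = down; about 1.75 = raised. 166 x 20 mm crossbar along y on two flat arms at y = +-14.5 mm, pivoted at winder x = 75, z = 118 mm. Down, it lies over the spindles (top at z = 126 mm), its black cups 1 mm over the bobbins, which cannot come off. Raised, it stands at about x = 90 mm, up to z = 205 mm, behind the row, cups pointing forward to x = 65 mm. Moved by the lever
- toggle_lever (a joint): angle of the red toggle lever in rad about its pivot (along the winder's y): 0 = shut and locked, leaning 50 degrees forward; grows as it swings up and to the rear; dead centre about 0.09; 1.8 = open, leaning 53 degrees back. A light spring lifts the bar: between 0.1 and 1.8 the lever drifts open by itself; under 0.09 it drops to 0 and locks. 2 to 5 N at the knob swings it
- lever_pivot (a point): pivot of the toggle lever, at winder x = 102 mm, y = 0, z = 78 mm
- lever_ball (a point): centre of the red ball knob (19 mm thick) at the end of the lever, 85 mm from its pivot; the 12 mm thick red grip reaches from 42 to 80 mm from the pivot
- tens_wheel (a joint): left thumbwheel (tens) in rad: the number on top is value / 0.6283 (36 degrees a number, 0 to 9, a stop at each end). Sprung detents on the numbers: let go, it settles on the nearest one; about 4 N at the rim rolls it over to the next. It grows when the top of the wheel is rolled toward the operator (winder's -x), falls when rolled to the rear
- units_wheel (a joint): right thumbwheel (units), works like the left one
- tens_wheel_top (a point): top of the left thumbwheel: winder x = 0, y = 145, z = 102 mm. Axis along y at z = 72 mm; 22 mm wide. Right half: white drum, black numbers, radius 24 mm. Left half (y + 0 to + 11 mm): dark rim with ten round ribs, 7.6 mm thick, centred 26 mm from the axis (30 mm to their tops), midway between the numbers: with a number squarely up the next ribs lie 18 degrees before and behind the top
- units_wheel_top (a point): the same point of the right thumbwheel: winder y = 110 mm
- mesh_tray: loose perforated grey steel tray, 154 x 302 mm (x, y), walls 34 mm high and 2 mm thick, floor 2 mm thick; origin under its centre
- red_mug: red mug, bystander, 113 x 154 x 92 mm, origin under its centre
- glue_bottle: black glue bottle with a blue cap, bystander, 23 x 30 x 88 mm, origin under its centre
- pill_jar: amber jar with a white cap, bystander, 42 mm thick, 72 mm high, origin under its centre
- bobbin_1: bobbin wound with copper-coloured wire, starting on the spindle at winder y = 66 mm, or absent; pale octagonal flanges 34 mm across the flats (37 mm over the corners), 28 mm high, 11 mm bore, about 45 g, not springy; origin at the centre of its underside, z along its axis
- bobbin_2: bobbin wound with brass-coloured wire, starting on the spindle at winder y = 22 mm, or absent; pale octagonal flanges 34 mm across the flats (37 mm over the corners), 28 mm high, 11 mm bore, about 45 g, not springy; origin at the centre of its underside, z along its axis
- bobbin_3: bobbin wound with red-coloured wire, starting on the spindle at winder y = -22 mm, or absent; pale octagonal flanges 34 mm across the flats (37 mm over the corners), 28 mm high, 11 mm bore, about 45 g, not springy; origin at the centre of its underside, z along its axis
- bobbin_4: bobbin wound with blue-coloured wire, starting on the spindle at winder y = -66 mm, or absent; pale octagonal flanges 34 mm across the flats (37 mm over the corners), 28 mm high, 11 mm bore, about 45 g, not springy; origin at the centre of its underside, z along its axis
Not all that is in view belongs to the job. Leave any green look-alike of the bobbin_3 alone.

How it is judged:
By the outcome, as a careful person would: the job done as asked, in the order asked, and still so for the second after the job is handed in, with the robot touching nothing.
Of bobbin_1, bobbin_2, bobbin_3, bobbin_4 only 2 to 4 are there at a start; the rules pass over those that are not, and their reading is None.
At some moment in a run one of mesh_tray may be knocked a few centimetres aside while the robot is not near it.
Once in a run the grip may slacken for a moment while it holds something.
It also fails if it takes over 210 s, if anything falls off the work surface, if the arm or the gripper's body presses on something with over 40 N, if the wrist force passes 120 N, or if a joint passes its speed limit or range.

## Robot

A 6-joint arm with a two-finger parallel gripper is mounted at the origin on a cart in front of the work surface, level with it; the furniture and walls round the work are solid. World frame = base frame: x ahead of the robot, y to its left, z up, the work surface at z = 0. Lengths are in m, angles in degrees, forces in N, time in s.
With the tool pointing down it reaches from about 0.325 to 0.85 m from the base axis. Payload 15.5 kg.
Tool frame: the origin (TCP) lies midway between the tips of the shut fingers; the grasp point (between the pads) lies 19 mm behind it; y points along the fingers, x is the direction in which the jaws open and shut, and the axes are right-handed (so a half turn about y gives the same grasp; the last joint's range is limited). The gripper opens to 91 mm and grips with 3 to 60 N. Pads are 32 mm wide; open, the fingers measure 118 mm over their backs; the gripper's body (76 mm by 178 mm) begins 60 mm behind the grasp point.
Start: joints at [-70.846, 28.281, 77.091, -0, 74.628, -5.472], TCP at [0.26, -0.568, 0.214] pointing down, gripper open.
Joint ranges: [-166.48, 166.48], [-47.26, 123.95], [12.59, 153.08], [-70.14, 250.14], [6.76, 159.57], [-176.63, 176.63]. Speed limits (degrees/s): [108.29, 108.29, 147.25, 172.46, 172.46, 172.46].

## Interface

Orientations are given as a 3x3 rotation matrix whose columns are the frame's x, y, z axes.
In Python, from bench import ctrl gives the robot as it stands. The module is installed in compiled form; this text tells all that it offers. Calls block until the motion is done:
- ctrl.goto(position, orientation): joint-space move of the TCP to a pose.
- ctrl.move_l(position, vel=0.15, ori=None, contact_N=None): straight line of the TCP; ori=None keeps the orientation; vel is the mean speed in m/s. With contact_N (N) it stops when the force on the tool has changed by that much, and returns True; else False.
- ctrl.movej(angles): joint-space move.
- ctrl.command_gripper(opening): opening from 0.0 (shut) to 1.0 (fully open); the grip force is fixed at half the most; returns when the fingers have stopped.
- ctrl.sleep(seconds).
- ctrl.ik(position, orientation): joint angles nearest the present ones, or None.
- ctrl.read_camera(name): name is "scene" or "top" or "wrist"; returns the picture (384x512x3 uint8, blue, green, red); there is no depth.
- ctrl.camera_params(name): a dict with "fx", "fy", "cx", "cy" (pixels), "D" ([k1, k2, p1, p2, k3] as OpenCV has them; the pictures are not rectified), "pose" (4x4, takes a point from camera to world coordinates); the wrist camera has in their place "T_tool_cam" (4x4, takes a point from camera to tool coordinates, whose origin is the TCP and whose axes are the tool frame's). Camera axes: x right, y up, looking along -z (the intrinsics and any distortion apply to the point x, -y, -z); pixel columns grow to the right and rows downward; lengths in m; the calibration is good to about 2 mm. A picture is of the moment at which its call begins: read the wrist's pose just before it. camera_params takes no time and is no camera call.
A pose or a line that the arm cannot do raises ctrl.MotionError and nothing moves.
- ctrl.sign_off(): hands the job in, once; it reports no verdict.
Readings, each from a call of its own:
- ctrl.current_t(): time.
- ctrl.current_q(): joint angles.
- ctrl.current_dq(): joint speeds.
- ctrl.current_effort(): joint torques, N m.
- ctrl.current_tool_pos(): TCP position.
- ctrl.current_eef_rot(): TCP orientation.
- ctrl.current_contact_force(): force on the tool from outside, world axes, zero at the start.
- ctrl.current_wrist_torque(): the same for the moment, N m.
- ctrl.current_grip_width(): opening from 0.0 (shut) to 1.0 (fully open).
Only numpy, scipy, OpenCV 4.12 (cv2) and the standard library are available. Lean on these libraries where they do the work, as an engineer would, in place of code of your own. Each camera call takes 0.05 s, during which the arm holds its last target.

## Working session

There is one attempt and no reset: what is moved stays moved. The work goes in short steps, each a Python script; the robot and the scene stay as the last script left them, time stands still between calls to the robot, and variables do not carry over. Pictures are saved under pics/ and viewed, and the job is handed in when it is done.

```bash
mkdir -p pics; ls
python3 - <<'E'
from bench import ctrl
import cv2,numpy as np
np.set_printoptions(precision=4,suppress=True)
for n in ["scene","top","wrist"]:
    im=ctrl.read_camera(n); cv2.imwrite(f"pics/{n}0.png",im)
    p=ctrl.camera_params(n); print(n,p)
print(ctrl.current_t(),ctrl.current_tool_pos(),ctrl.current_eef_rot())
E
```

```text
pics
scene {'fx': 362.8241864613954, 'fy': 362.8241864613954, 'cx': 262.3120677905105, 'cy': 193.67478272479585, 'D': array([-0.0648,  0.    ,  0.    ,  0.    ,  0.    ]), 'pose': array([[ 0.5705,  0.3918, -0.7218, -0.259 ],
       [-0.8212,  0.2605, -0.5077, -0.5691],
       [-0.0109,  0.8824,  0.4704,  0.6324],
       [ 0.    ,  0.    ,  0.    ,  1.    ]])}
top {'fx': 438.8774964802057, 'fy': 438.8774964802057, 'cx': 256.81273148317365, 'cy': 189.12185425305043, 'D': array([0.0583, 0.    , 0.    , 0.    , 0.    ]), 'pose': array([[-0.0021,  0.9843, -0.1764,  0.353 ],
       [-0.9999, -0.0047, -0.0139,  0.034 ],
       [-0.0145,  0.1763,  0.9842,  1.2173],
       [ 0.    ,  0.    ,  0.    ,  1.    ]])}
wrist {'fx': 334.97470900542146, 'fy': 334.97470900542146, 'cx': 256.21848439873514, 'cy': 187.46577540565542, 'D': array([-0.0826,  0.    ,  0.    ,  0.    ,  0.    ]), 'T_tool_cam': array([[ 1.    ,  0.0003, -0.0014,  0.0006],
       [-0.0014,  0.2395, -0.9709, -0.1701],
       [ 0.0001,  0.9709,  0.2395,  0.0666],
       [ 0.    ,  0.    ,  0.    ,  1.    ]])}
0.15 [ 0.2603 -0.5679  0.2135] [[ 0.4167 -0.0003  0.909 ]
 [-0.909   0.0009  0.4167]
 [-0.0009 -1.      0.0001]]
```

View pics/scene0.png

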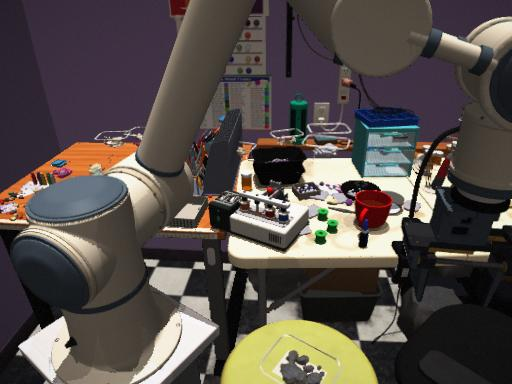

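View pics/top0.png

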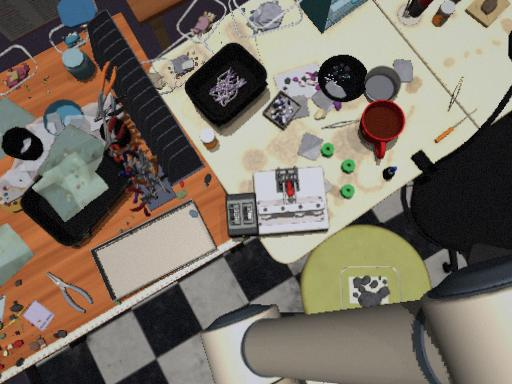

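View pics/wrist0.png

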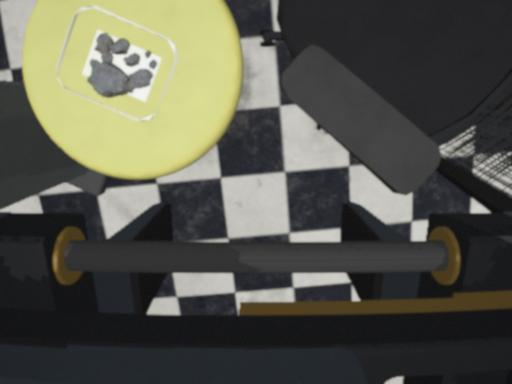

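```bash
cat > h.py <<'E'
from bench import ctrl
import cv2,numpy as np
np.set_printoptions(precision=4,suppress=True)
def cam(name):
    p=ctrl.camera_params(name)
    K=np.array([[p['fx'],0,p['cx']],[0,p['fy'],p['cy']],[0,0,1.]])
    if name=='wrist':
        T=np.eye(4);T[:3,:3]=ctrl.current_eef_rot();T[:3,3]=ctrl.current_tool_pos()
        P=T@p['T_tool_cam']
    else: P=p['pose']
    return K,np.array(p['D'],float),np.array(P)
def rays(c,uv):
    K,D,P=c
    n=cv2.undistortPoints(np.array(uv,float).reshape(-1,1,2),K,D).reshape(-1,2)
    d=np.c_[n[:,0],-n[:,1],-np.ones(len(n))]@P[:3,:3].T
    return P[:3,3],d
def on_z(c,uv,z):
    o,d=rays(c,uv); t=(z-o[2])/d[:,2]; return o+d*t[:,None]
def proj(c,X):
    K,D,P=c
    X=np.array(X,float).reshape(-1,3)
    q=(X-P[:3,3])@P[:3,:3]*np.array([1,-1,-1])
    return cv2.projectPoints(q,np.zeros(3),np.zeros(3),K,D)[0].reshape(-1,2)
def tri(c1,u1,c2,u2):
    o1,d1=rays(c1,u1);o2,d2=rays(c2,u2);d1=d1[0]/np.linalg.norm(d1[0]);d2=d2[0]/np.linalg.norm(d2[0])
    A=np.c_[d1,-d2];s=np.linalg.lstsq(A,o2-o1,rcond=None)[0]
    a=o1+d1*s[0];b=o2+d2*s[1];return (a+b)/2,np.linalg.norm(a-b)
def snap(name,fn,box=None,scale=1):
    c=cam(name); im=ctrl.read_camera(name)
    cv2.imwrite(f'pics/{fn}_raw.png',im)
    if box: im=im[box[1]:box[3],box[0]:box[2]]
    if scale!=1: im=cv2.resize(im,None,fx=scale,fy=scale,interpolation=cv2.INTER_CUBIC)
    cv2.imwrite(f'pics/{fn}.png',im); return c
E
python3 - <<'E'
import cv2
im=cv2.imread('pics/top0.png');cv2.imwrite('pics/top0z.png',cv2.resize(im[150:250,215:345],None,fx=6,fy=6,interpolation=cv2.INTER_CUBIC))
im=cv2.imread('pics/scene0.png');cv2.imwrite('pics/scene0z.png',cv2.resize(im[165:260,200:330],None,fx=6,fy=6,interpolation=cv2.INTER_CUBIC))
im=cv2.imread('pics/top0.png');cv2.imwrite('pics/top0t.png',cv2.resize(im[190:310,80:240],None,fx=4,fy=4,interpolation=cv2.INTER_CUBIC))
E
```

```text
(no output)
```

View pics/top0z.png

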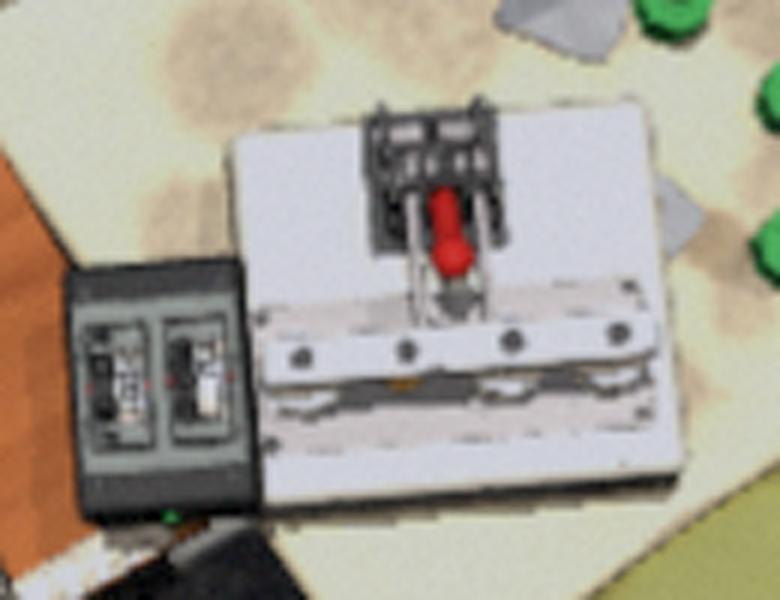

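View pics/scene0z.png

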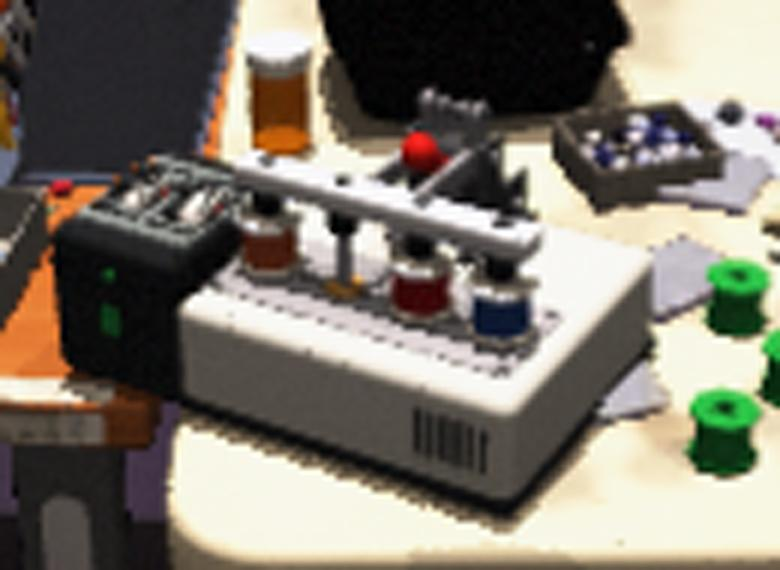

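View pics/top0t.png

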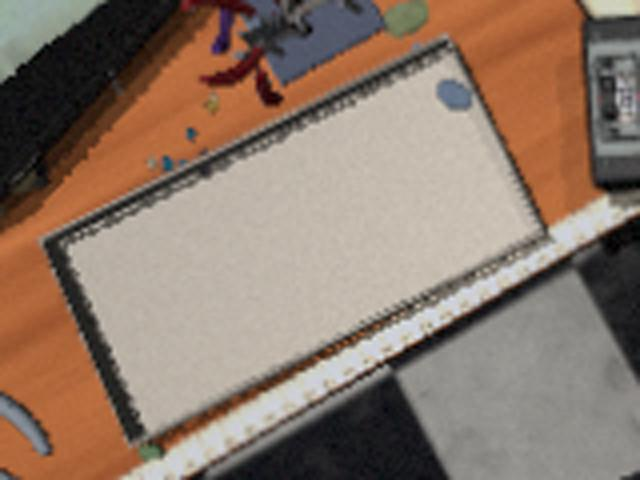

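Run:
```python
from h import *
c=cam('top'); s=cam('scene')
f=lambda a,k,o:np.array(a,float)/k+np.array(o)-0.4
cor=f([(232,138),(642,103),(682,470),(262,500)],6,(215,150))
W=on_z(c,cor,0.066); print(W, np.linalg.norm(W-np.roll(W,1,0),axis=1))
d=on_z(c,f([(301,357),(406,350),(512,341),(618,333)],6,(215,150)),0.126);print(d,np.linalg.norm(np.diff(d,axis=0),axis=1))
con=on_z(c,f([(66,268),(243,260),(262,512),(85,522)],6,(215,150)),0.089);print(con)
# fit
mod=np.array([(115,90),(115,-100),(-55,-100),(-55,90)])/1e3
m2=np.array([(0,66),(0,22),(0,-22),(0,-66)])/1e3
A=np.r_[mod,m2];B=np.r_[W[:,:2],d[:,:2]]
ca,cb=A.mean(0),B.mean(0);U,S,V=np.linalg.svd((A-ca).T@(B-cb));R=(U@V).T;t=cb-R@ca
print(R,t,np.degrees(np.arctan2(R[1,0],R[0,0])));print((A@R.T+t-B)*1e3)
ball,e=tri(c,f([(452,255)],6,(215,150)),s,f([(422,152)],6,(200,165)));print('ball',ball,e)
b=np.array([102/1e3-0.085*np.sin(np.radians(50)),0]);print(R@b+t,0.078+.085*np.cos(np.radians(50)))
T=on_z(c,f([(45,240),(450,38),(548,236),(135,442)],4,(80,190)),0.034);print(T,np.linalg.norm(T-np.roll(T,1,0),axis=1),T.mean(0))
for n,u in dict(mug=(382,122),jar=(208,136),glue=(390,172),g1=(327,150),g2=(348,166),g3=(347,191)).items(): print(n,on_z(c,[u],0.07))
```

```text
[[ 0.6044  0.0597  0.066 ]
 [ 0.6193 -0.1235  0.066 ]
 [ 0.4554 -0.1362  0.066 ]
 [ 0.4428  0.0467  0.066 ]] [0.1621 0.1838 0.1644 0.1833]
[[ 0.4976  0.0296  0.126 ]
 [ 0.5004 -0.0142  0.126 ]
 [ 0.504  -0.0584  0.126 ]
 [ 0.5072 -0.1026  0.126 ]] [0.0439 0.0444 0.0443]
[[0.5419 0.1314 0.089 ]
 [0.5451 0.0544 0.089 ]
 [0.4359 0.0465 0.089 ]
 [0.4319 0.1221 0.089 ]]
[[ 0.9971 -0.0767]
 [ 0.0767  0.9971]] [ 0.5012 -0.036 ] 4.396787113097071
[[ 4.624   2.8343]
 [ 4.2322 -3.401 ]
 [-1.331  -3.7534]
 [-3.298   2.7766]
 [-1.4242  0.172 ]
 [-0.8251  0.1314]
 [-1.0729  0.4801]
 [-0.905   0.76  ]]
ball [ 0.54   -0.0343  0.1322] 0.0016033299118290935
[ 0.538  -0.0332] 0.13263694682335586
[[0.4035 0.4932 0.034 ]
 [0.5382 0.2275 0.034 ]
 [0.404  0.1586 0.034 ]
 [0.2727 0.4256 0.034 ]] [0.1472 0.2979 0.1509 0.2975] [0.4046 0.3262 0.034 ]
mug [[ 0.7412 -0.2885  0.07  ]]
jar [[0.7057 0.1824 0.07  ]]
glue [[ 0.603  -0.3027  0.07  ]]
g1 [[ 0.6645 -0.1387  0.07  ]]
g2 [[ 0.62  -0.193  0.07 ]]
g3 [[ 0.5524 -0.1879  0.07  ]]
```

```bash
cat >> h.py <<'E'
import json,os
def wpose():
    if os.path.exists('w.json'):
        d=json.load(open('w.json'));return np.array(d['t']),d['yaw']
    return np.array([0.502,-0.0362]),np.radians(4.3)
def W(x,y,z):  # winder mm -> world m
    t,a=wpose();R=np.array([[np.cos(a),-np.sin(a)],[np.sin(a),np.cos(a)]])
    return np.r_[R@np.array([x,y])/1e3+t,z/1e3]
def ori(zdeg): # tool down, tool z axis at world angle zdeg
    a=np.radians(zdeg);z=np.array([np.cos(a),np.sin(a),0]);y=np.array([0,0,-1.]);x=np.cross(y,z)
    return np.c_[x,y,z]
def wori(zdeg): return ori(zdeg+np.degrees(wpose()[1]))
E
python3 - <<'E'
from h import *
p=W(-67,35,240)
print(ctrl.ik(p,wori(0)), ctrl.ik(p,wori(180)))
ctrl.goto(W(-67,35,300),wori(0)); ctrl.move_l(p)
c=snap('wrist','w1',None,1.5); print(ctrl.current_t(),ctrl.current_q())
print(proj(c,[W(0,y,104) for y in (66,22,-22,-66)]),proj(c,[W(0,145,102),W(0,110,102)]))
np.savez('w1.npz',K=c[0],D=c[1],P=c[2])
E
```

```text
[ -8.7561  10.96   100.4077  -0.      68.6323  76.9439] [  -8.7561   10.96    100.4077   -0.       68.6323 -103.0561]
2.8833 [ -8.7785  10.9253 100.307   -0.0001  68.7085  76.9396]
[[219.8659 105.7314]
 [269.1042 105.6447]
 [318.184  105.8548]
 [366.5701 106.3615]] [[133.5452 106.6181]
 [171.5488 106.1075]]
```

View pics/w1.png

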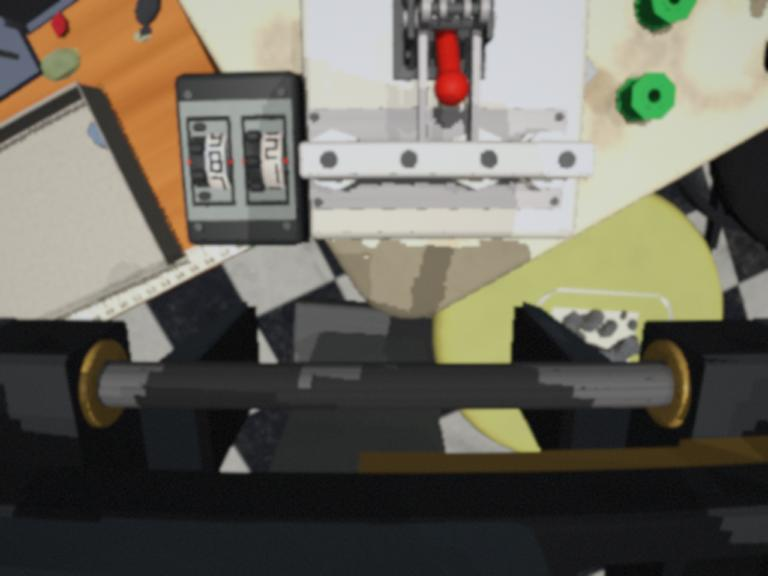

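Run:
```python
from h import *
d=np.load('w1.npz');c=(d['K'],d['D'],d['P'])
u=np.array([(329,159),(408.5,159),(488.5,159),(567,159)])/1.5
p=on_z(c,u,0.126);print(p)
e=on_z(c,np.array([(230,161),(286,161),(190,162)])/1.5,0.089);print(e, W(0,127.5,89))
m=np.array([(0,66),(0,22),(0,-22),(0,-66)])/1e3
yaw=np.arctan2(p[3,0]-p[0,0],-(p[3,1]-p[0,1]));print('yaw',np.degrees(yaw),p.mean(0))
im=cv2.imread('pics/w1_raw.png');cv2.imwrite('pics/w1wh.png',cv2.resize(im[70:145,115:210],None,fx=8,fy=8,interpolation=cv2.INTER_CUBIC))
```

```text
[[ 0.497   0.0277  0.126 ]
 [ 0.5002 -0.0161  0.126 ]
 [ 0.5038 -0.0604  0.126 ]
 [ 0.5076 -0.1046  0.126 ]]
[[0.4913 0.094  0.089 ]
 [0.4936 0.0586 0.089 ]
 [0.4891 0.1197 0.089 ]] [0.4924 0.0909 0.089 ]
yaw 4.580661913013103 [ 0.5021 -0.0383  0.126 ]
```

View pics/w1wh.png

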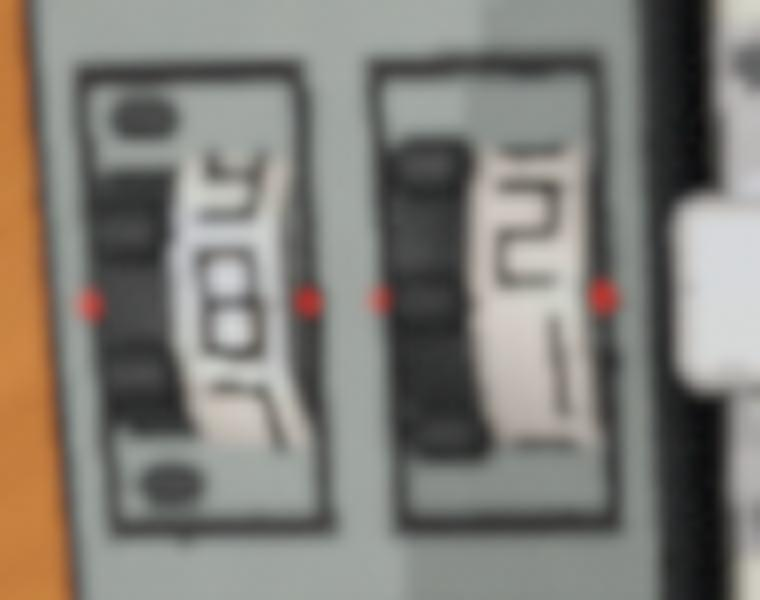

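```bash
echo '{"t":[0.5022,-0.0376],"yaw":0.0777}' > w.json
cat >> h.py <<'E'
def ball(a): # lever angle -> winder xyz mm of the ball
    th=np.radians(50)-a
    return np.array([102-85*np.sin(th),0,78+85*np.cos(th)])
def f(): return ctrl.current_contact_force()
E
python3 - <<'E'
from h import *
d=np.load('w1.npz');c=(d['K'],d['D'],d['P'])
print(on_z(c,[(451/1.5,88/1.5)],.1326),W(*ball(0)))
b=ball(0)
ctrl.command_gripper(0.5)
ctrl.goto(W(b[0],0,200),wori(0))
r=ctrl.move_l(W(b[0],0,b[2]-4),vel=0.06,contact_N=8);print('contact',r,ctrl.current_tool_pos(),f())
snap('wrist','w2',None,1.5)
E
```

```text
[[ 0.5387 -0.0351  0.1326]] [ 0.539  -0.0347  0.1326]
contact False [ 0.5392 -0.0348  0.129 ] [-0.4098 -0.4043  0.5571]
```

View pics/w2.png

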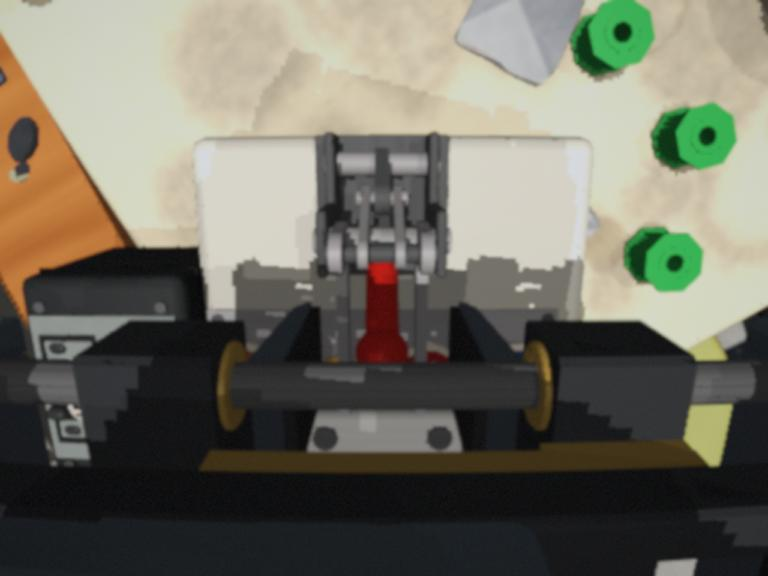

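Run:
```python
from h import *
ctrl.command_gripper(0.1);print(ctrl.current_grip_width()*91,f())
for a in np.arange(0.15,1.77,0.15):
    b=ball(a); ctrl.move_l(W(b[0],0,b[2]-4),vel=0.08); print(round(a,2),f(),round(ctrl.current_grip_width()*91,1))
b=ball(1.77); ctrl.move_l(W(b[0],0,b[2]-4),vel=0.05);print(f())
ctrl.command_gripper(0.4)
ctrl.sleep(0.3)
ctrl.move_l(W(b[0]+5,0,230),vel=0.15)
print(ctrl.current_t())
snap('scene','s3',(170,150,350,280),4.4);snap('top','t3',(80,120,360,310),2.8)
```

```text
16.509413491325077 [0.4147 7.4712 0.6349]
0.15 [-1.1279  6.3976 -0.696 ] 17.2
0.3 [-2.3532  6.8564  1.3901] 17.1
0.45 [-1.3883  7.4142  2.608 ] 16.8
0.6 [-1.6679  6.5011  1.8357] 16.7
0.75 [-0.8025  8.0762  0.8813] 16.9
0.9 [-1.21    7.5637  0.6283] 17.4
1.05 [-0.3508  8.2924  0.9531] 16.7
1.2 [-0.6498  6.868   2.9965] 16.8
1.35 [0.9722 8.3412 3.1248] 16.9
1.5 [2.1865 9.1217 2.7963] 17.1
1.65 [2.5415 8.373  3.0392] 17.0
[2.5433 9.7482 1.9737]
11.575
```

View pics/s3.png

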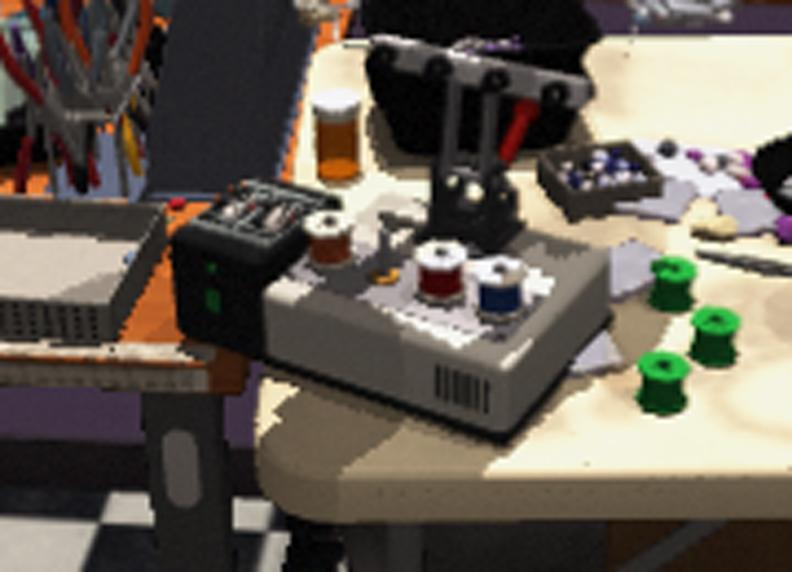

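View pics/t3.png

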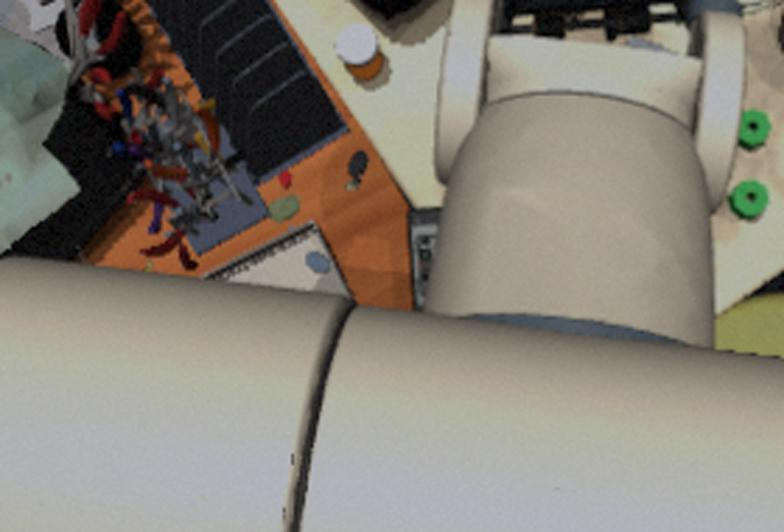

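```bash
echo '{"t":[0.5022,-0.0371],"yaw":0.0777}' > w.json
python3 - <<'E'
from h import *
p=ctrl.current_tool_pos();p[2]=0.26;ctrl.move_l(p)
ctrl.goto(W(-70,0,230),wori(0))
c=snap('wrist','w4',(140,20,440,200),2.6);np.savez('w4.npz',K=c[0],D=c[1],P=c[2])
print(proj(c,[W(0,y,104) for y in (66,22,-22,-66)])); snap('top','t4',None,1.5);print(ctrl.current_t())
E
```

```text
[[178.2486 103.8841]
 [228.9493 103.5437]
 [279.9439 103.5303]
 [330.6368 103.8435]]
13.0917
```

View pics/w4.png

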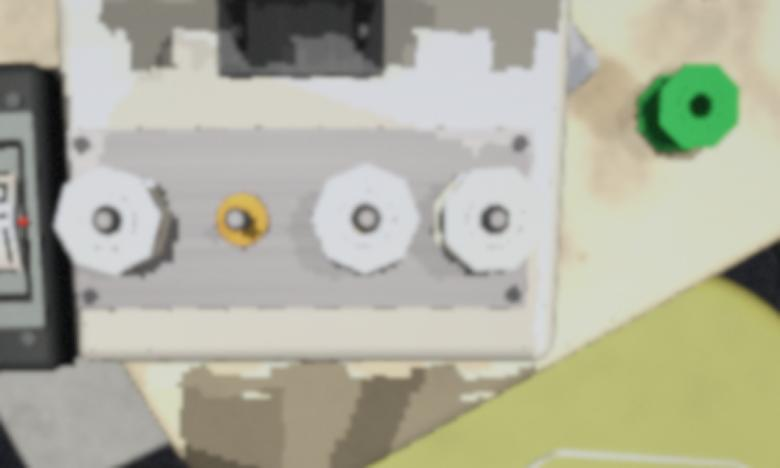

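View pics/t4.png

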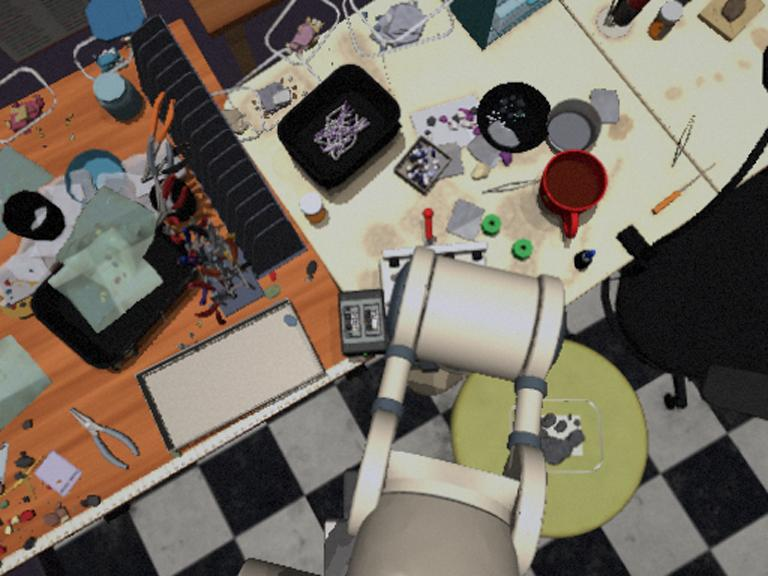

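Run:
```python
import cv2,numpy as np
im=cv2.imread('pics/w4_raw.png')
im=cv2.resize(im[75:135,150:365],None,fx=3.7,fy=3.7,interpolation=cv2.INTER_CUBIC)
im=cv2.createCLAHE(4,(4,4)).apply(cv2.cvtColor(im,cv2.COLOR_BGR2GRAY));cv2.imwrite('pics/w4z.png',im)
```

```text
(no output)
```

View pics/w4z.png

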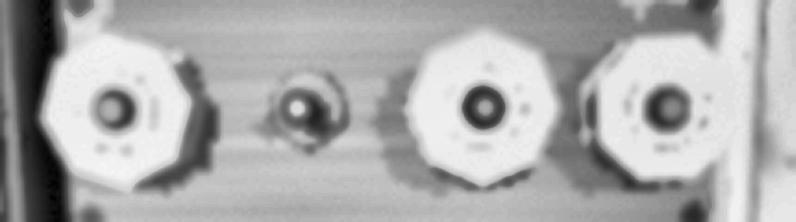

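```bash
echo '{"t":[0.5022,-0.0374],"yaw":0.0777}' > w.json
cat >> h.py <<'E'
def pick(y,a,ztcp,sh,op=0.62):
    ar=np.radians(a);v=np.array([np.cos(ar),np.sin(ar)])
    c=np.array([0,y])-sh*v
    O=wori(a+180)
    ctrl.command_gripper(op)
    ctrl.goto(W(c[0],c[1],190),O)
    r=ctrl.move_l(W(c[0],c[1],ztcp),vel=0.12,contact_N=10);print('down contact',r,ctrl.current_tool_pos(),f())
    if r: return False
    f0=f()
    ctrl.command_gripper(0.1);print('w',ctrl.current_grip_width()*91,f())
    ctrl.move_l(W(c[0],c[1],ztcp+45),vel=0.1);print('f',f(),f()-f0)
    ctrl.move_l(W(c[0],c[1],ztcp+90),vel=0.2)
    print('w',ctrl.current_grip_width()*91,'t',ctrl.current_t());return True
E
python3 - <<'E'
from h import *
p=ctrl.current_tool_pos();p[2]=0.27;p[0]-=.03;ctrl.move_l(p)
print(ctrl.ik(W(0,-66,190),wori(225)))
pick(-66,45,76,7)
snap('scene','s5',(170,150,350,280),4.4)
snap('top','t5',None,1.5)
E
```

```text
[ -18.109    21.2638   93.8899   -0.       64.8463 -157.5609]
down contact False [ 0.5031 -0.1086  0.0766] [-0.5741 -0.3753  0.4336]
w 33.83793476137046 [0.3481 0.8259 1.6847]
f [-0.4767  0.0404  0.1431] [ 0.0973  0.4157 -0.2905]
w 33.80250815414568 t 20.1083
```

View pics/s5.png

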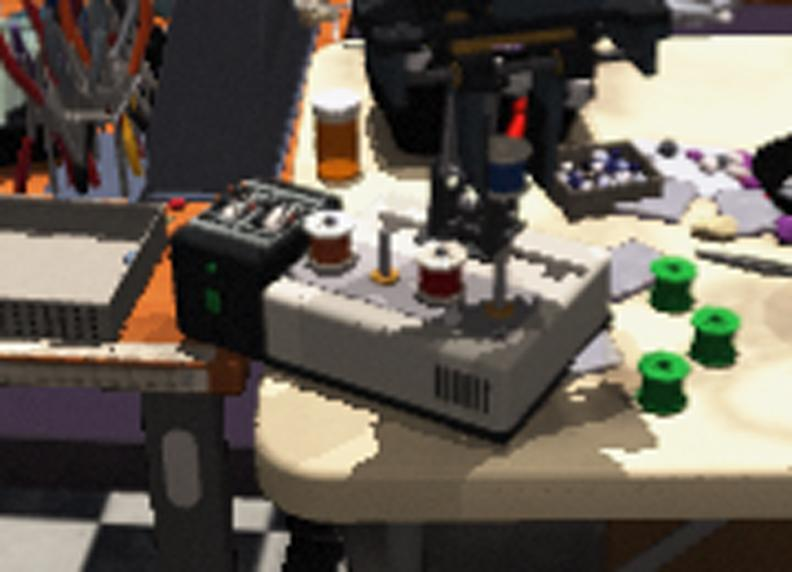

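View pics/t5.png

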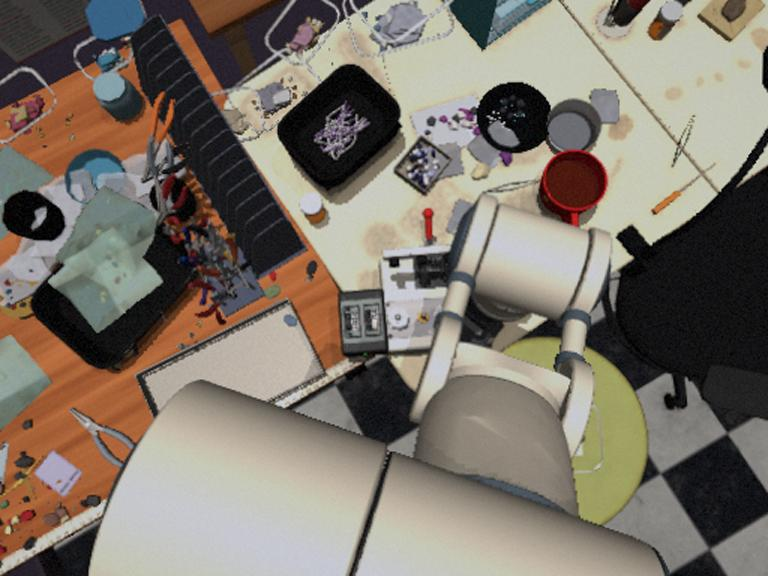

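```bash
cat >> h.py <<'E'
TR=np.array([0.4046,0.3262]);TY=np.radians(116.9)
def tray(yl): return TR+yl/1e3*np.array([np.cos(TY),np.sin(TY)])
def place(yl,ztcp):
    p=tray(yl);best=None
    for a in (-63,117):
        q=ctrl.ik(np.r_[p,0.13],ori(a)); print(a,q)
        if q is not None and (best is None or abs(q[5])<abs(best[1][5])): best=(a,q)
    O=ori(best[0])
    ctrl.goto(np.r_[p,0.14],O)
    print('w',ctrl.current_grip_width()*91)
    z=(ztcp-70+3.5)/1e3
    ctrl.move_l(np.r_[p,z+0.02],vel=0.15)
    r=ctrl.move_l(np.r_[p,z],vel=0.04,contact_N=6);print('contact',r,ctrl.current_tool_pos(),f())
    ctrl.command_gripper(0.56)
    ctrl.move_l(np.r_[p,0.15],vel=0.2);print('t',ctrl.current_t())
E
python3 - <<'E'
from h import *
place(-80,76)
ctrl.command_gripper(0.62)
pick(-22,22.5,76,7)
snap('scene','s6',None,1.5)
snap('top','t6',None,1.5)
E
```

```text
-63 [ 23.3133  25.2236  99.0349  -0.      55.7416 176.3133]
117 [23.3133 25.2236 99.0349 -0.     55.7416 -3.6867]
w 33.55726142394703
contact False [0.4407 0.2548 0.0094] [-0.2291 -0.1815 -1.1801]
t 25.4583
down contact True [ 0.4955 -0.0615  0.0894] [ 0.0602  0.1034 -0.5346]
```

View pics/s6.png

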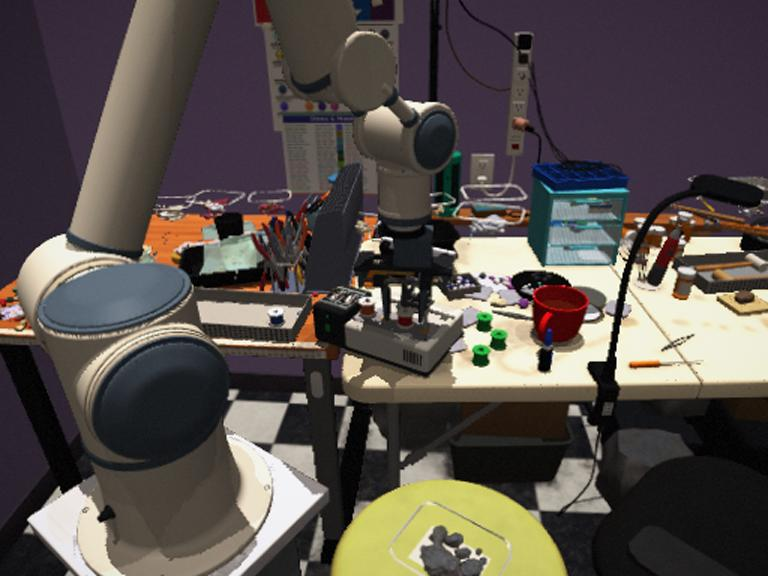

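View pics/t6.png

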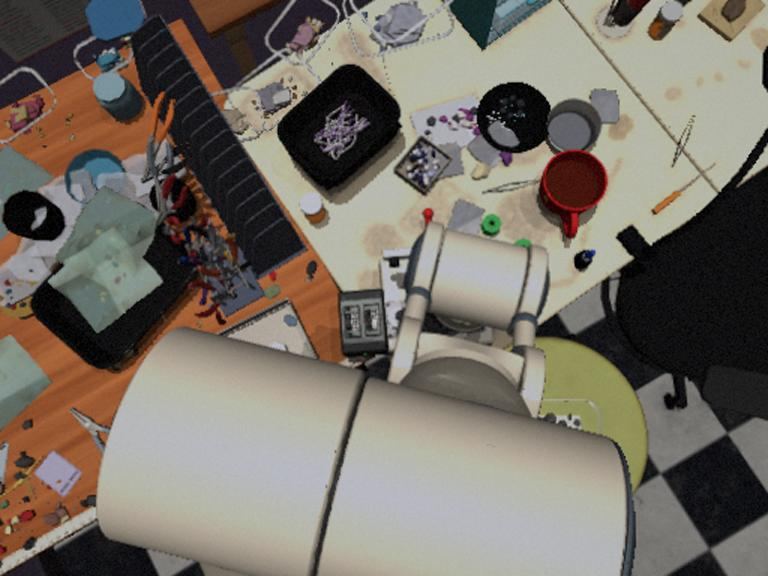

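Run:
```python
from h import *
p=ctrl.current_tool_pos();print(ctrl.current_grip_width()*91)
p[2]=0.19;ctrl.move_l(p)
snap('scene','s7',(210,170,320,260),7)
ctrl.command_gripper(0.46);print(ctrl.current_grip_width()*91)
snap('wrist','w7',None,1.5)
```

```text
56.18897434637571
42.0952808310251
```

View pics/s7.png

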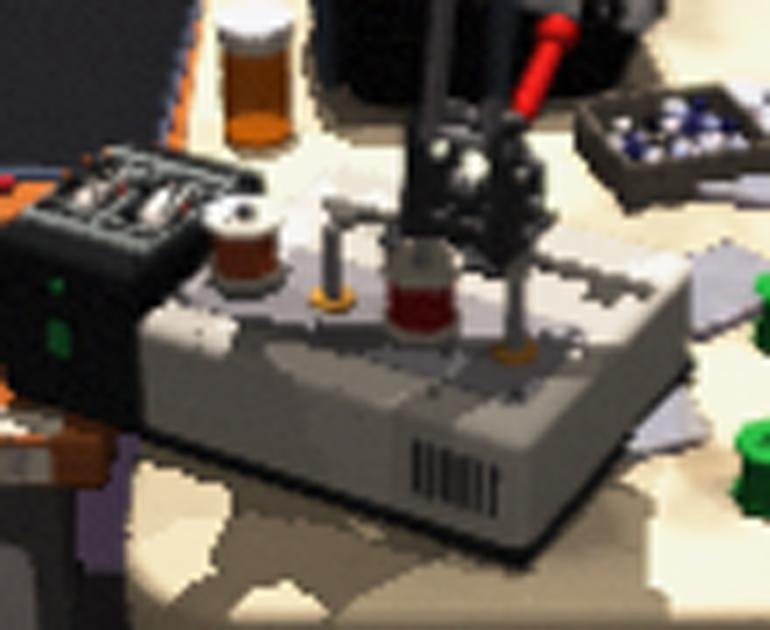

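View pics/w7.png

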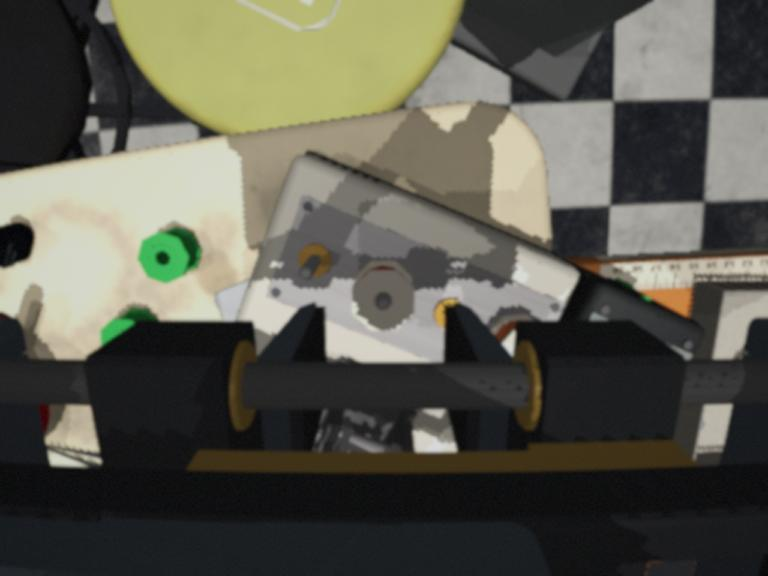

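Run:
```python
from h import *
ok=pick(-22,22.5,77,7,0.46)
snap('scene','s8',(170,150,350,280),4.4)
if ok:
    snap('top','t8',None,1.5)
```

```text
down contact False [ 0.498  -0.0626  0.0775] [ 0.219  -0.7087 -0.0443]
w 33.64888234449432 [-0.1435  0.1841  2.2827]
f [-0.6023  0.0926  0.3463] [-0.8213  0.8013  0.3906]
w 33.246046556569546 t 33.0333
```

View pics/s8.png

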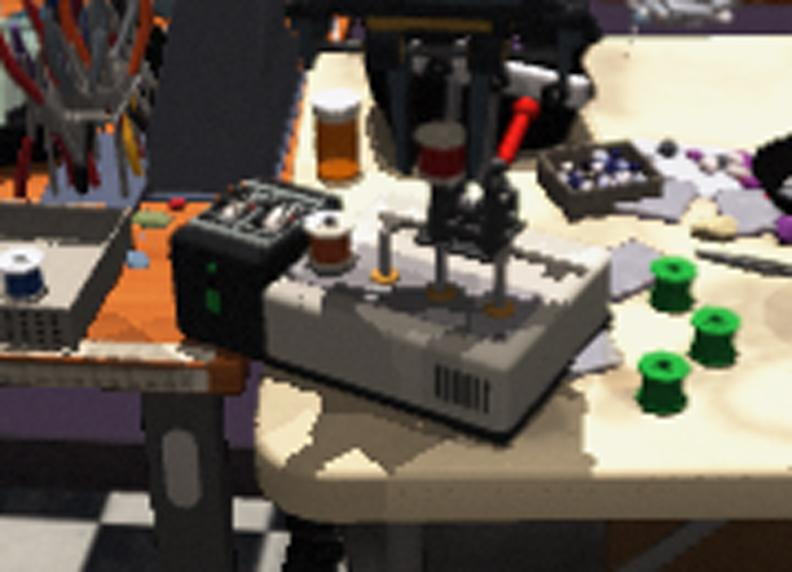

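View pics/t8.png

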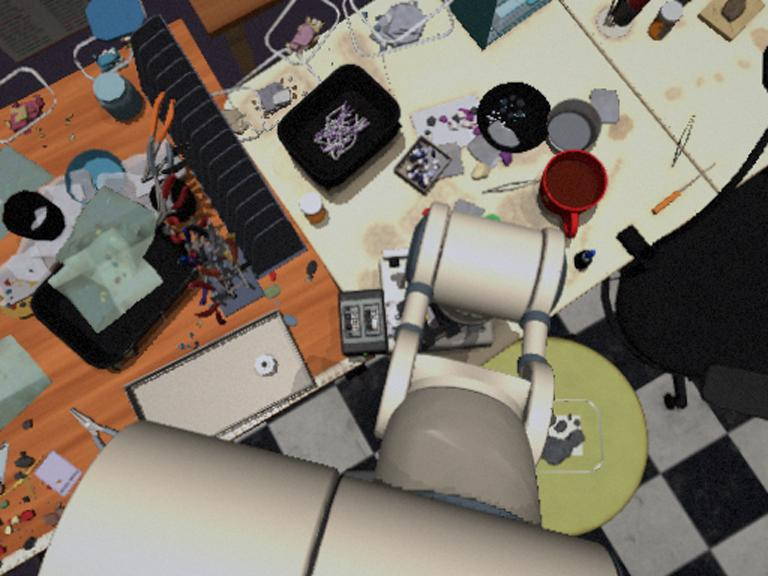

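Run:
```python
import cv2
im=cv2.imread('pics/s8_raw.png');cv2.imwrite('pics/s8t.png',cv2.resize(im[165:245,80:240],None,fx=5,fy=5,interpolation=cv2.INTER_CUBIC))
```

```text
(no output)
```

View pics/s8t.png

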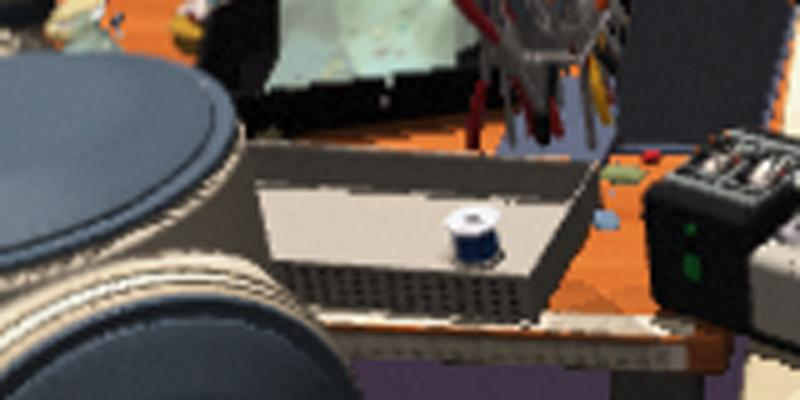

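Run:
```python
from h import *
c=cam('top')
T=on_z(c,np.array([(127,386),(277,312),(316,387)])/1.5,0.034);print(T,np.linalg.norm(np.diff(T,axis=0),axis=1))
v=T[0]-T[1];print(np.degrees(np.arctan2(v[1],v[0])),(T[0]+T[2])/2)
print(on_z(c,np.array([(266,364)])/1.5,0.030))
```

```text
[[0.3833 0.508  0.034 ]
 [0.5138 0.2471 0.034 ]
 [0.3793 0.174  0.034 ]] [0.2917 0.1531]
116.57379346997905 [0.3813 0.341  0.034 ]
[[0.4204 0.2649 0.03  ]]
```

```bash
sed -i 's/^TR=.*/TR=np.array([0.379,0.344]);TY=np.radians(117.0)/' h.py
python3 - <<'E'
from h import *
place(-12,77)
snap('scene','s9',(80,150,350,280),2.9)
ctrl.command_gripper(0.5)
ok=pick(66,-14.5,91.5,6,0.5)
snap('scene','s10',(80,150,350,280),2.9)
snap('top','t10',None,1.5)
E
```

```text
-63 [  34.1978   25.2      99.0824   -0.       55.7177 -172.8022]
117 [34.1978 25.2    99.0824 -0.     55.7177  7.1978]
w 33.70327527301517
contact False [0.3844 0.3333 0.0104] [-0.0609 -0.067   0.4151]
t 38.1417
down contact False [0.4915 0.0296 0.092 ] [ 0.3186 -0.2351 -0.6312]
w 32.57227499074509 [0.1231 1.2943 2.8914]
f [-0.5824 -0.1955 -1.0495] [-0.901   0.0397 -0.4183]
w 32.565316667060934 t 42.5
```

View pics/s10.png

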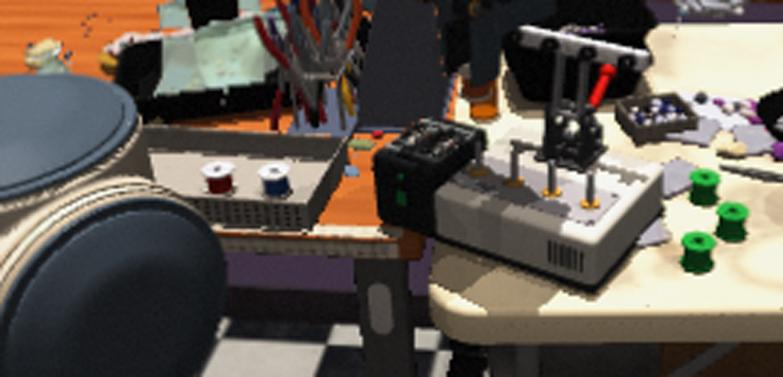

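View pics/t10.png

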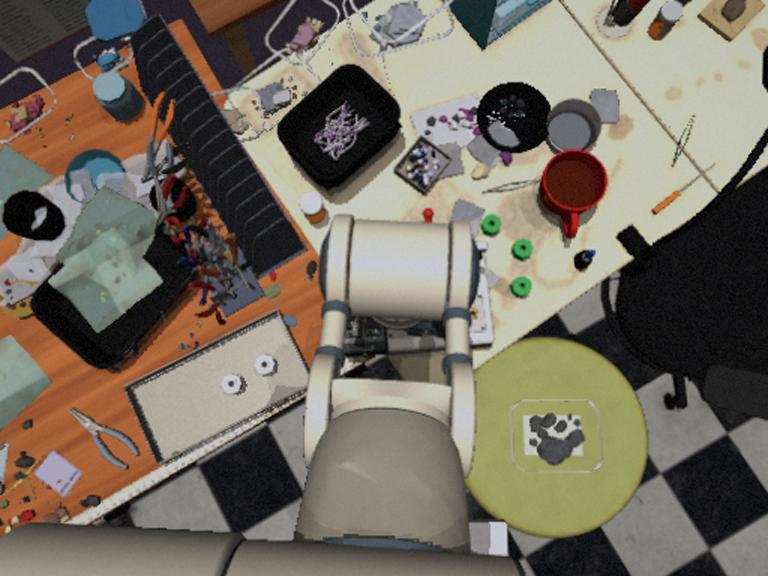

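Run:
```python
from h import *
place(68,91.5)
snap('wrist','w11',None,1.5)
p=W(170,0,250)
ctrl.goto(W(150,0,270),wori(0))
snap('top','t11',(80,180,360,310),2.8)
snap('scene','s11',(80,130,350,280),2.9)
b=ball(1.8)
c=cam('top')
print(ctrl.current_t())
```

```text
-63 [  42.8784   26.8842   95.6738   -0.       57.4421 -164.1216]
117 [42.8784 26.8842 95.6738 -0.     57.4421 15.8784]
w 32.45241110884526
contact False [0.3481 0.4046 0.0249] [-0.4942  0.3454 -0.6603]
t 46.8917
48.9917
```

View pics/w11.png

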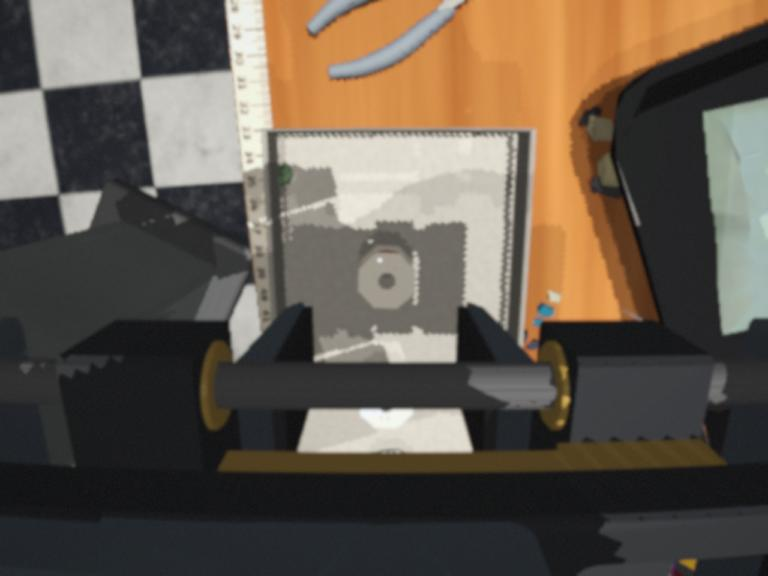

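View pics/s11.png

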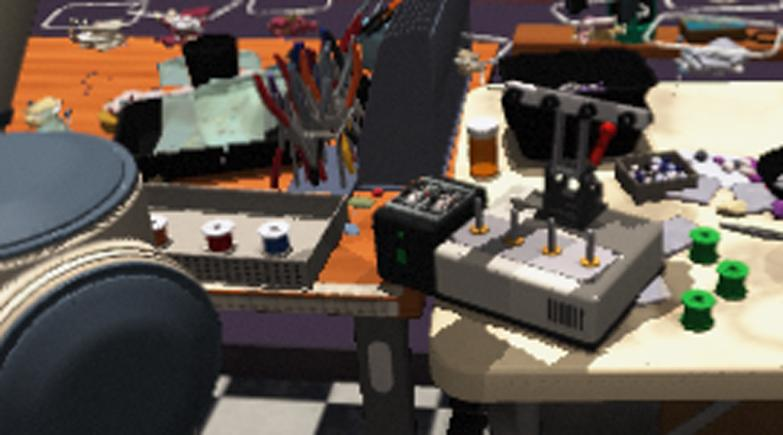

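View pics/t11.png

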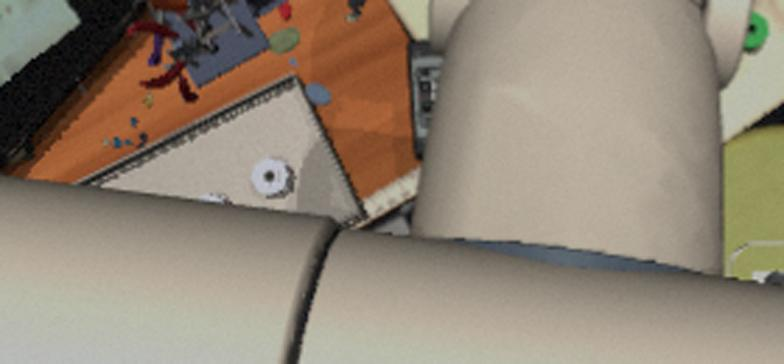

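Run:
```python
from h import *
b=ball(1.79)
ctrl.command_gripper(0.4)
ctrl.move_l(W(b[0],0.5,220),vel=0.2)
r=ctrl.move_l(W(b[0],0.5,b[2]-5),vel=0.08,contact_N=10);print('contact',r,ctrl.current_tool_pos()[2],f())
ctrl.command_gripper(0.1);print(ctrl.current_grip_width()*91,f())
for a in list(np.arange(1.65,0.1,-0.15))+[0.08,0.0]:
    b=ball(a); ctrl.move_l(W(b[0],0.5,b[2]-4),vel=0.08); print(round(a,2),f(),round(ctrl.current_grip_width()*91,1))
ctrl.command_gripper(0.45); ctrl.sleep(0.3)
b=ball(0);ctrl.move_l(W(b[0],0.5,230),vel=0.15)
snap('scene','s12',(170,130,350,260),4.4)
print(ctrl.current_t())
```

```text
contact False 0.12527045929178673 [ 0.5566 -1.0401  0.4206]
17.055289931129117 [0.0347 5.8318 2.9954]
1.65 [ 0.672   5.5641 -2.6372] 16.9
1.5 [ 0.6656  5.8854 -2.7808] 16.8
1.35 [ 0.3954  5.2796 -2.7468] 16.8
1.2 [ 0.0615  6.2423 -2.3803] 16.7
1.05 [ 0.9723  7.1458 -1.23  ] 16.4
0.9 [0.3079 6.7293 1.6064] 16.6
0.75 [0.1722 6.5087 3.976 ] 17.0
0.6 [-0.0553  6.1226  6.6755] 16.8
0.45 [-2.7072  6.7362  8.3625] 16.8
0.3 [-2.7243  5.9477  6.0068] 16.7
0.15 [-2.8576  6.6598  4.9234] 17.2
0.08 [-1.8302  6.7728  3.2716] 17.1
0.0 [-1.1836  5.5384  1.2026] 17.1
57.2667
```

View pics/s12.png

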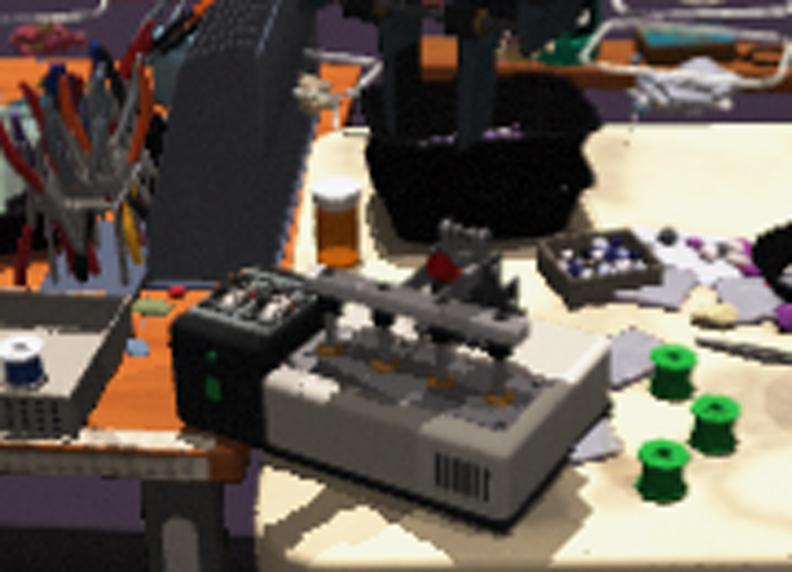

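```bash
cat >> h.py <<'E'
def lookw(fn):
    c=cam('wrist');im=ctrl.read_camera('wrist');cv2.imwrite(f'pics/{fn}_raw.png',im)
    u=proj(c,[W(0,127.5,95)])[0].astype(int);print(u)
    x0,y0=max(u[0]-45,0),max(u[1]-38,0)
    cv2.imwrite(f'pics/{fn}.png',cv2.resize(im[y0:y0+76,x0:x0+90],None,fx=7,fy=7,interpolation=cv2.INTER_CUBIC));return c
E
python3 - <<'E'
from h import *
ctrl.command_gripper(0.0)
ctrl.goto(W(-67,115,200),wori(0))
c=lookw('w13')
im=cv2.imread('pics/w13_raw.png');cv2.imwrite('pics/w13b.png',cv2.resize(im,None,fx=1.5,fy=1.5))
b=proj(c,[W(*ball(0)),W(*ball(0.1))])*1.5;print(b,proj(c,[W(0,145,102),W(0,110,102)])*1.5)
E
```

```text
[239 105]
[[633.0447  80.0999]
 [640.6187  64.733 ]] [[325.1758 158.8264]
 [392.2285 158.7491]]
```

View pics/w13.png

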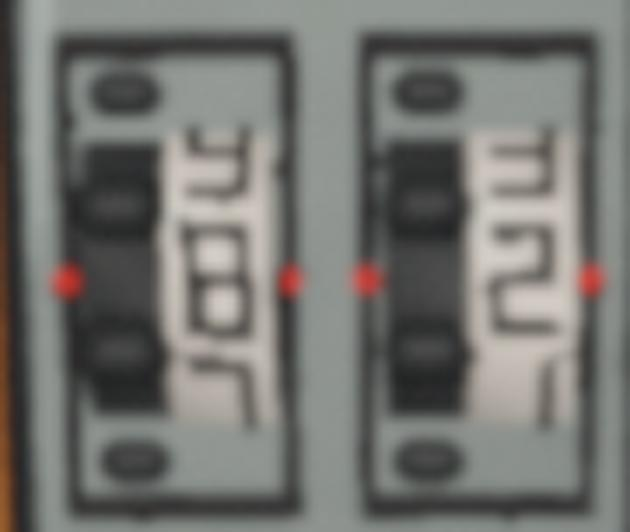

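View pics/w13b.png

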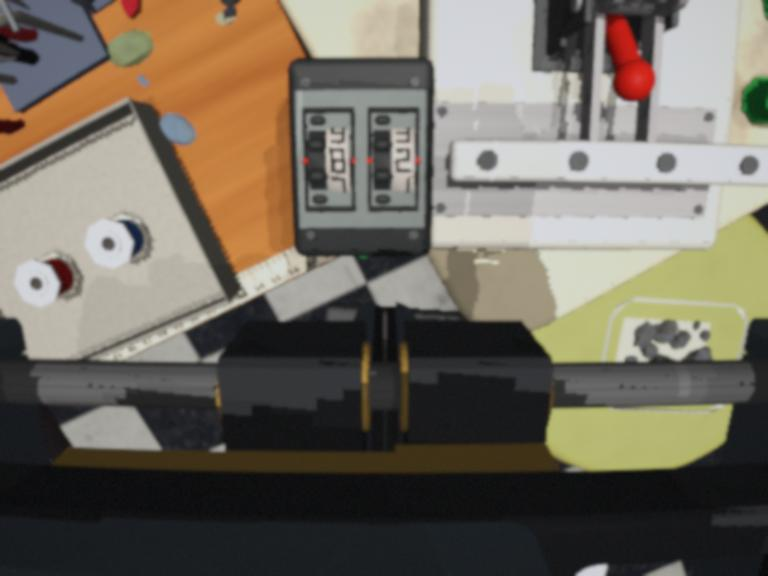

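```bash
cat >> h.py <<'E'
def roll(y,sgn,xe=-1.0,zt=98.5):
    """sgn +1: push the top to the rear; -1: to the operator. xe: final edge x for rear push (mirrored)"""
    O=wori(0)
    xs=sgn*(-16-16); xf=sgn*(xe-16)
    ctrl.move_l(W(xs,y,112),vel=0.15,ori=O)
    ctrl.move_l(W(xs,y,zt),vel=0.08)
    ctrl.move_l(W(xf,y,zt),vel=0.04); g=f()
    ctrl.move_l(W(xf,y,112),vel=0.08)
    return g
E
python3 - <<'E'
from h import *
c=cam('wrist')
u=np.array([(68,283),(291,283),(367,283),(592,283)])/7+np.array([194,67])
p=on_z(c,u,0.090);t,a=wpose();R=np.array([[np.cos(a),-np.sin(a)],[np.sin(a),np.cos(a)]]);print((p[:,:2]-t)@R*1e3)
ctrl.move_l(W(-32,150.5,140))
print(f(),roll(150.5,1))
ctrl.move_l(W(-67,115,200),vel=0.25)
lookw('w14');print(ctrl.current_t())
E
```

```text
[[ -0.5775 156.6936]
 [ -0.6856 130.5569]
 [ -0.6999 121.6701]
 [ -0.676   95.3622]]
[-1.7462  0.1309  0.9538] [ 1.3986 -0.4154 10.0998]
[239 105]
61.5167
```

View pics/w14.png

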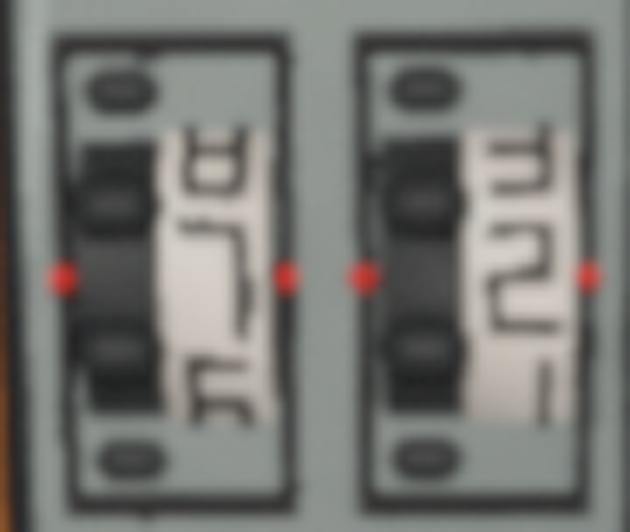

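Run:
```python
from h import *
ctrl.move_l(W(-32,149.8,130),vel=.25)
for i in range(4): print(roll(149.8,1))
ctrl.move_l(W(-67,115,200),vel=0.25)
lookw('w15');print(ctrl.current_t())
```

```text
[ 0.6155  0.6766 10.3007]
[-1.7729  0.6113 12.1627]
[-0.48    0.411  12.4289]
[-1.0486  0.2437 12.7829]
[239 105]
68.2833
```

View pics/w15.png

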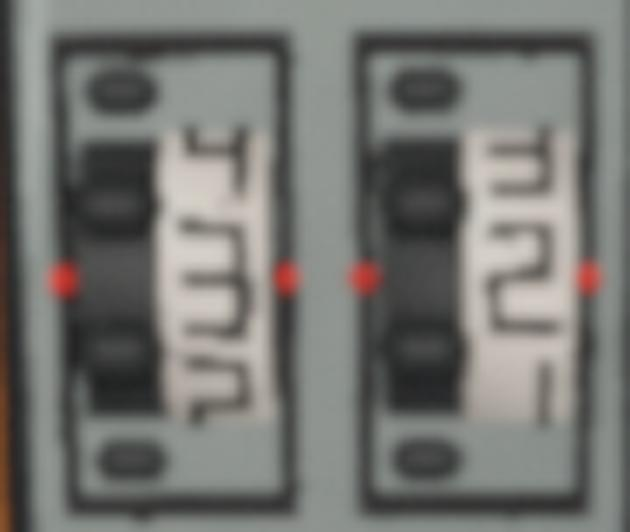

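Run:
```python
from h import *
ctrl.move_l(W(32,114.8,140),vel=.25)
print(roll(114.8,-1))
ctrl.move_l(W(32,114.8,140),vel=.25)
ctrl.move_l(W(-67,115,200),vel=0.25)
lookw('w16');print(ctrl.current_t())
```

```text
[-5.1411 -0.5034 11.5706]
[239 105]
71.3333
```

View pics/w16.png

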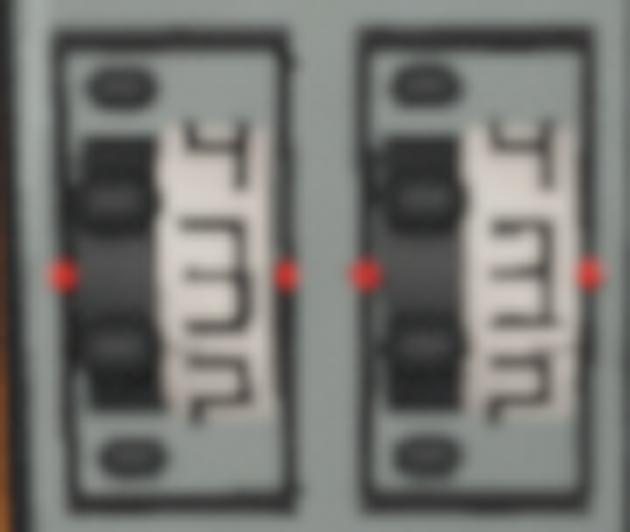

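Units now 3 (crop 525,275). Three more steps.

Run:
```python
from h import *
ctrl.move_l(W(32,114.8,140),vel=.25)
for i in range(3): print(roll(114.8,-1))
ctrl.move_l(W(32,114.8,140),vel=.25)
ctrl.move_l(W(-67,115,200),vel=0.25)
ctrl.sleep(0.3)
lookw('w17');print(ctrl.current_t())
ctrl.movej([-70.846, 28.281, 77.091, 0, 74.628, -5.472])
snap('top','t17',None,1.5);snap('scene','s17',(80,120,450,270),2.1);print(ctrl.current_t())
```

```text
[-5.1357  0.2297 11.9957]
[-3.7928 -1.2462 11.799 ]
[-4.8852  0.1504 11.6127]
[239 105]
77.5
79.9583
```

View pics/w17.png

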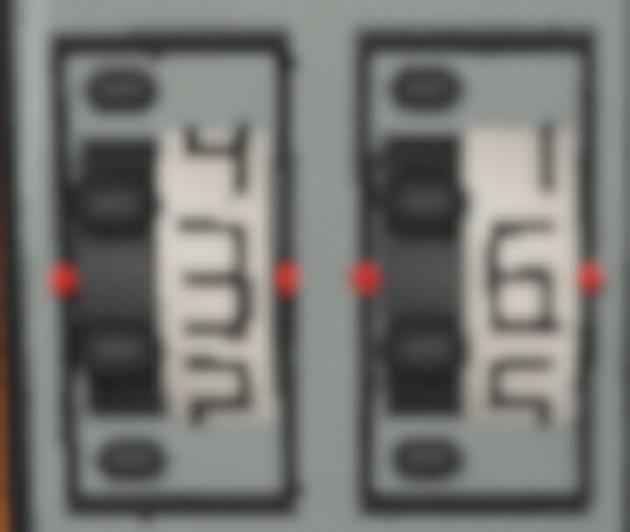

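View pics/t17.png

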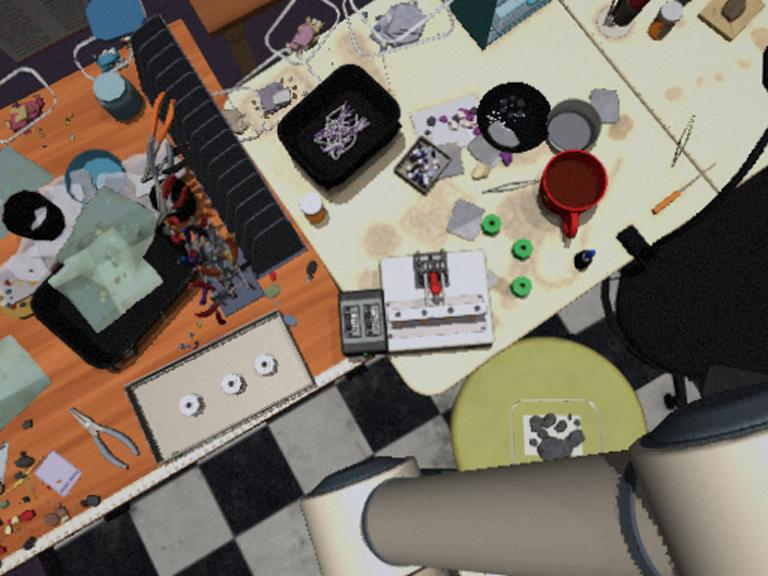

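View pics/s17.png

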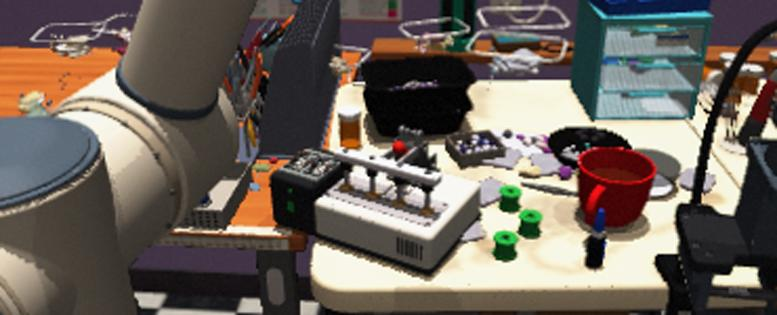

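The wheels read 3 and 6 with the ribs at ±18°. The three bobbins stand in the tray (top view (190,405), (233,384), (265,365)), the bar is down and the bystanders have not moved. Handing in.

```bash
python3 -c "
from bench import ctrl
print(ctrl.sign_off(),ctrl.current_t())"
```

```text
the job is handed in; nothing more can be done
the job is handed in; nothing more can be done
```

The job is done and handed in at about 80 s of the 210 s limit; sign-off gave no verdict.

- **Lever and bar:** I swung the lever open, which raised the bar, and brought it back after all the bobbins were out. The ball then sat within about 1.5 px of its predicted shut position in the enlarged wrist picture, and the bar is down.
- **Bobbins:** Only three were there (copper, red and blue); the spindle for the brass one was empty. All three stand upright in the mesh tray.
- **Counter:** I rolled the tens wheel from 8 to 3 and the units wheel from 2 to 6. It reads 36, with both numbers square between the red marks.
- **Bystanders:** The mug, glue bottle, pill jar and green look-alikes show no visible movement in the last pictures.

**What went wrong or disagreed:**
- **Red bobbin:** The first descent stopped on a contact trigger at z = 89 mm, probably a finger against the neighbouring bare spindle. I backed off, narrowed the jaws and the second try was clean; nothing had moved.
- **Tray:** It was knocked about 3 cm aside partway through, so I measured it again before placing the last two bobbins.
- **Winder position:** The different views disagreed by about 1 to 2 mm along its y. This showed as a steady 5 to 10 N sideways force while gripping the lever ball.

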